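# Thread the cross rod through both boss heads of the lab stand

## Task

Take the red-capped steel rod out of the rod rack and slide it, bare end first, gently through one boss head of the twin-upright stand and then on through the other, until about 2 cm of the bare end sticks out past the second one. Finish still gripping the rod there, steady and without pushing or bending it against the boss heads, so that a colleague can tighten the clamp screws. Leave the other two rods in the rack and disturb nothing else on the bench.

Things in the scene. Friction and masses are not known exactly. Their poses are not given: they have to be found in the camera images.
- rod: Rod to fit: steel-coloured, 10 mm in diameter, 320 mm long in all, about 75 g, balancing 10 mm from its middle on the cap side. One end is bare and rounded; the other wears a red cap 18 mm in diameter, 25 mm long, too big for the bores. Origin: on its axis, half way along; x runs along it to the bare end. Starts level in one of the rack's three places, axis 57 mm above the bench; lifts straight out.
- rod_tip (a point): Point on the rod's axis at the very end of the bare rounded end (160 mm from the rod's origin, along its +x).
- rod_cap_end (a point): Point on the rod's axis at the outer face of the red cap (160 mm from the rod's origin, along its -x).
- rod_grip (a point): Good place to grip across the rod: on its axis, 49 mm from its middle towards the cap. Gripped here the fingers fit between the rack's two rows of notches, and the hand stays clear of the stand's uprights when the rod is home. Axes as the rod's.
- stand: Fixed stand: base 170 (x) x 250 (y) x 14 mm and two uprights 12 mm thick, 300 mm high, 90 mm apart, each with an aluminium boss head with a 15 mm through-bore. Both bores lie in one level line along the stand's y, 150 mm above the bench, on the robot's side of the uprights. The uprights stand 38 mm from that line, towards the stand's +x (away from the robot). Origin: centre of the underside.
- bore_left (a point): Centre of the bore, half way through the boss head on the stand's +y side (robot's left). Axes as the stand's: the bore runs along y. The boss head is 24 mm thick along the bore (33 to 57 mm from the stand's middle); its bored block is 34 mm wide and high. Its black clamp screw, backed out of the bore, sticks out level towards the robot, to 43 mm from the bore line, and rises 20 mm above it.
- bore_right (a point): Centre of the bore, half way through the boss head on the stand's -y side, 90 mm from the other and just like it; the open gap between the two boss heads is 66 mm. Axes as the stand's.
- rack: Rod rack of bent aluminium, fixed: base sheet 200 (x) x 210 (y) x 4 mm with two rows of three V notches, at x = -80 and +80 mm; rods lie in them along the rack's x, 75 mm apart (y = -75, 0, 75). Notch bottoms are 50 mm high, tops 71 mm; between the two rows it is open down to the base sheet. Origin: centre of the underside.
- thick_rod: Bystander: grey plastic rod without cap, 18 mm in diameter, 300 mm long, lying in the rack. Origin at its middle, x along it.
- yellow_rod: Bystander: yellow fibreglass rod without cap, 12 mm in diameter, 240 mm long, lying in the rack. Origin at its middle, x along it.
- wash_bottle: Bystander: White plastic wash bottle with blue cap and bent spout, 72 mm across, 200 mm tall; origin: centre of its underside.
- tube_rack: Bystander: Orange plastic rack, 75 x 150 mm, 100 mm tall with its capped tubes; origin: centre of its underside.
- beaker: Bystander: Glass beaker, 70 mm across, 90 mm tall; origin: centre of its underside.
- reagent_jar: Bystander: Amber jar with blue lid, 72 mm across, 100 mm tall; origin: centre of its underside.
- tip_box: Bystander: Pipette-tip box, black with green lid, 87 x 127 mm, 67 mm tall; origin: centre of its underside.

How it is judged:
On the way, in this order (a step that is already met when the one before it is completed fails the run):
1. the red-capped rod is lifted out of the rack in the gripper (height (world z) of rod above 0.1 m and contact force between the fingers and rod above 3 N), for 0.2 s.
2. the bare end is through the bore of the first boss head and has not yet entered the second (((y of rod_tip in the frame of stand between -0.03 and 0.033 m and y of rod_cap_end in the frame of stand above 0 m) or (y of rod_tip in the frame of stand between -0.033 and 0.03 m and y of rod_cap_end in the frame of stand below 0 m)) and x of rod in the frame of bore_left between -0.01 and 0.01 m and z of rod in the frame of bore_left between -0.01 and 0.01 m and angle between the x axis of rod and the y axis of stand, either way round below 0.1 rad and contact force between the fingers and rod above 3 N), for 0.1 s.
At the end, for the whole second after the job is handed in: the rod lies in both bores (middle within 5 mm of the bore line, axes within 0.05 rad), cap on one side, bare end 8 to 40 mm out past the other; the gripper grips it (over 5 N), still (under 20 mm/s), pressing on the stand under 3 N; the other two rods within 30 mm of where they lay (((y of rod_tip in the frame of stand between -0.097 and -0.065 m and y of rod_cap_end in the frame of stand above 0 m) or (y of rod_tip in the frame of stand between 0.065 and 0.097 m and y of rod_cap_end in the frame of stand below 0 m)) and x of rod in the frame of bore_left between -0.005 and 0.005 m and z of rod in the frame of bore_left between -0.005 and 0.005 m and angle between the x axis of rod and the y axis of stand, either way round below 0.05 rad and contact force between the fingers and rod above 5 N and contact force between rod and stand below 3 N and linear speed of rod below 0.02 m/s and distance of each of thick_rod, yellow_rod from where it was at the start of the episode below 0.03 m); the arm keeps its last pose, push and grip.
It fails at once if the rod is rammed against the stand (over 30 N) (contact force between rod and stand above 30 N).
It fails at once if another rod or a bystander is moved by more than 30 mm (distance of any of thick_rod, yellow_rod, wash_bottle, tube_rack, beaker, reagent_jar, tip_box from where it was at the start of the episode above 0.03 m).
It also fails if it takes over 48 s, if anything falls off the work surface, if the arm or the gripper's body presses on something with over 40 N, if the wrist force passes 120 N, or if a joint passes its speed limit or range.

## Robot

A 6-joint arm with a two-finger parallel gripper is mounted at the origin on the work surface. World frame = base frame: x ahead of the robot, y to its left, z up, the work surface at z = 0. Lengths are in m, angles in rad, forces in N, time in s.
With the tool pointing down it reaches from about 0.3 to 0.875 m from the base axis. Payload 4.2 kg.
Tool frame: the origin (TCP) lies at the very end of the fingers, on their centre line; the grasp point (between the pads) lies 19 mm behind it (robot.grasp_offset is the distance from the TCP to the grasp point, in m); z points along the fingers, y is the line along which they close (so a half turn about z gives the same grasp; the last joint's range is limited). The gripper opens to 85 mm and grips with 20 to 120 N. Pads are 22 mm wide; open, the fingers measure 114 mm over their backs; the gripper's body (76 mm by 85 mm) begins 54 mm behind the grasp point. The pads swing forward as they close: fully open they stand 13 mm farther back than shut.
Start: joints at [-1.153, 0.32, 1.565, -0, 1.257, -0.02], TCP at [0.244, -0.521, 0.231] pointing down, gripper open.
Joint ranges: [-3.11, 3.11], [-0.84, 2.01], [0.21, 2.61], [-1.34, 4.49], [0.05, 2.63], [-2.56, 2.56]. Speed limits (rad/s): [2.57, 2.57, 3.14, 3.14, 3.14, 3.14].

## Interface

Orientations are given as [roll, pitch, yaw] about the fixed x, y, z axes, in that order (R = Rz(yaw) Ry(pitch) Rx(roll)).
In Python, from plant import robot, imaging gives the robot as it stands.
- The arm moves only by the tool play_rows, never from a script. Its argument "deltas" is a list that holds one entry, the list of rows, each a list of 7 numbers: the shift along the tool's x, y, z in m, then the turn, a rotation vector about the tool's x, y, z in degrees, then the gripper's target within -1 to 1 (shut at 1, half-way at 0, fully open at -1). In form: [[[tx, ty, tz, wx, wy, wz, fingers], ...]]. A call has exactly 5 rows; each row is the pose to reach, as a shift and turn from the pose commanded when the call began, along the tool's axes at that moment; what a row does not reach only later rows make up. A row lasts 1/12 s, in which the tool goes at most 41.7 mm and 7.16 degrees, less where a joint would pass 70% of its speed; a pose out of reach is approached as far as the arm can. A call with a gripper value outside its range is refused whole. The fingers move at their own pace and stop on an object; "squeeze" is the grip in N (left out, the last holds). Time passes only in rows, so rows that repeat a pose let the fingers close, or fill a call up. It gives the time, the measured TCP pose, the force, the opening and the grip force at its end, in the units of the state.
- robot.observe(): the state, without advancing time (a new reading comes with each control period).
- imaging.read_camera(name): name is "scene" or "top"; returns (picture, depth): 480x640x3 uint8, blue, green, red; 480x640 float32, m along the optical axis (not along the pixel's ray), 0 where there is no reading.
- imaging.camera_info(name): a dict with "camera_matrix" (3x3 intrinsics, pixels), "dist" ([k1, k2, p1, p2, k3] as OpenCV has them; the pictures are not rectified), "pose" (4x4, takes a point from camera to world coordinates). Camera axes: x right, y up, looking along -z (the intrinsics and any distortion apply to the point x, -y, -z); pixel columns grow to the right and rows downward; lengths in m; the calibration is good to about 2 mm. A picture is of the moment at which its call begins. camera_info takes no time and is no camera call.
- robot.job_done(): hands the job in; it is judged then, once.
The state is a dict: "time_s": time; "joints": joint angles; "joint_velocities": joint speeds; "effort": joint torques, N m; "eef_pos": TCP position; "orientation": TCP orientation; "wrist_force": force on the tool from outside, world axes, zero at the start; "torque": the same for the moment, N m; "width": opening from 0.0 (shut) to 1.0 (fully open); "finger_force": force on a finger pad.
Only numpy, scipy, OpenCV 4.12 (cv2) and the standard library are available. Lean on these libraries where they do the work, as an engineer would, in place of code of your own. Each camera call takes 0.05 s, during which the arm holds its last target. There are 200 camera calls.

## Working session

There is one attempt and no reset: what is moved stays moved. The work goes in short steps, Python scripts to look and compute and a tool call to move; the robot and the scene stay as the last step left them, time stands still between calls to the robot, and variables do not carry over. Pictures are saved under pics/ and viewed, at most 10 in all, crops included, and the job is handed in when it is done.

Besides the shell and the picture viewer there is one more tool, called by a JSON object that holds its "fn" and its "kwargs". play_rows: Moves the arm, as the interface text tells. Its arguments: {"type":"object","properties":{"deltas":{"type":"array"},"squeeze":{"type":"number"}},"required":["deltas"]}

```bash
mkdir -p pics && cat > h.py <<'E'
import numpy as np, cv2
from plant import robot, imaging
def grab(n):
    im,d=imaging.read_camera(n); np.savez(f'/tmp/{n}.npz',im=im,d=d); return im,d
def load(n):
    z=np.load(f'/tmp/{n}.npz'); return z['im'],z['d']
def pts(n,uv,d=None):
    i=imaging.camera_info(n);K=np.array(i['camera_matrix'],float);T=np.array(i['pose'])
    u=cv2.undistortPoints(np.array(uv,float).reshape(-1,1,2),K,np.array(i['dist'],float)).reshape(-1,2)
    return T,np.c_[u[:,0],-u[:,1],-np.ones(len(u))]
def deproj(n,uv,dep):
    T,r=pts(n,uv); return (r*np.array(dep).reshape(-1,1))@T[:3,:3].T+T[:3,3]
def plane(n,uv,z):
    T,r=pts(n,uv); w=r@T[:3,:3].T; return T[:3,3]+w*((z-T[2,3])/w[:,2])[:,None]
def cloud(n,d):
    v,u=np.mgrid[0:480,0:640]; P=deproj(n,np.c_[u.ravel(),v.ravel()],d.ravel()).reshape(480,640,3); P[d==0]=np.nan; return P
E
python3 - <<'E'
from h import *
for n in('top','scene'):
    im,d=grab(n); cv2.imwrite(f'pics/{n}0.png',im)
    i=imaging.camera_info(n); print(n,np.round(i['pose'],3).tolist(),np.round(i['camera_matrix'],1).tolist(),i['dist'])
print(robot.observe())
E
```

```text
top [[0.004, 0.992, -0.129, 0.382], [-1.0, 0.004, 0.004, -0.068], [0.004, 0.129, 0.992, 1.328], [0.0, 0.0, 0.0, 1.0]] [[497.5, 0.0, 321.6], [0.0, 497.5, 237.8], [0.0, 0.0, 1.0]] [-0.10484086  0.          0.          0.          0.        ]
scene [[0.476, -0.735, 0.482, 1.131], [0.879, 0.398, -0.262, -0.367], [0.0, 0.549, 0.836, 1.141], [0.0, 0.0, 0.0, 1.0]] [[444.8, 0.0, 319.0], [0.0, 444.8, 244.9], [0.0, 0.0, 1.0]] [-0.0883904  0.         0.         0.         0.       ]
{'time_s': 0.1, 'joints': array([-1.15302478e+00,  3.20209534e-01,  1.56552597e+00,  1.93782064e-05,
        1.25744532e+00, -1.99961551e-02]), 'joint_velocities': array([ 0.00074769, -0.00245275, -0.00404899,  0.00098655,  0.0013518 ,
       -0.0017784 ]), 'effort': array([ 1.85667136e-04, -4.16408694e+01, -2.34703803e+01,  1.24135315e-07,
        4.92235340e-03,  3.94126153e-05]), 'eef_pos': array([ 0.24358757, -0.52038254,  0.23058901]), 'orientation': array([-3.14000517e+00, -5.01765451e-05,  4.37761677e-01]), 'wrist_force': array([-0.52418327,  0.16036369, -0.43464577]), 'torque': array([-0.00234876, -0.00187819,  0.03196662]), 'finger_force': 0.0, 'width': 1.003754282322257}
```

View pics/top0.png

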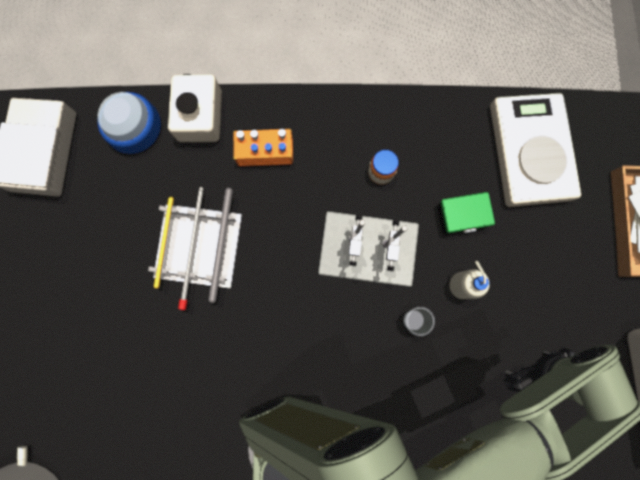

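View pics/scene0.png

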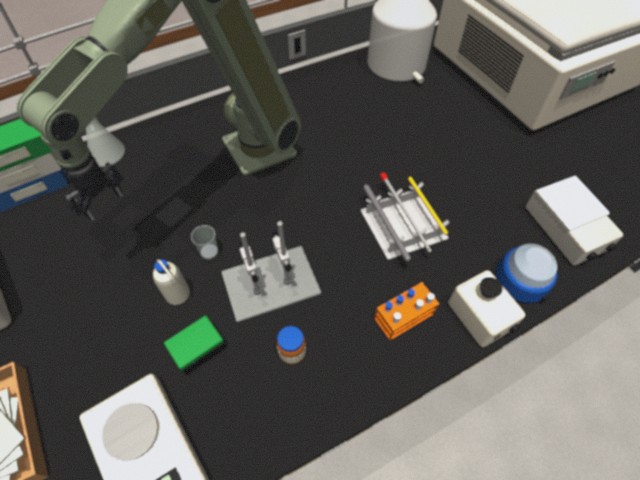

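The top view shows the capped rod in the middle rack place, with its cap at about (183,305) and its tip at about (200,188). The stand is at about (370,248) and has free room on its left, which is +y. I'll measure the rod, rack and stand next.

```bash
python3 - <<'E'
from h import *
P={}
for n in('top','scene'):
    im,d=load(n); C=cloud(n,d); hsv=cv2.cvtColor(im,cv2.COLOR_BGR2HSV)
    X,Y,Z=C[...,0],C[...,1],C[...,2]
    red=((hsv[...,0]<6)|(hsv[...,0]>174))&(hsv[...,1]>150)&(hsv[...,2]>80)&(Y>0.1)&(Y<0.45)&(X<0.6)
    nn,l,s,c=cv2.connectedComponentsWithStats(red.astype(np.uint8)); k=1+s[1:,4].argmax()
    print(n,'red',c[k],s[k],'plane',plane(n,[c[k]],.057).round(4),'dep',np.nanmedian(C[l==k],0).round(4))
    # rods: points with z in .055-.08 in rack zone
    m=(Z>.052)&(Z<.085)&(X>.2)&(X<.62)&(Y>.1)&(Y<.42)
    nn,l,s,c=cv2.connectedComponentsWithStats(m.astype(np.uint8),connectivity=4)
    for k in range(1,nn):
        if s[k,4]>40: print(' comp',s[k],C[l==k].min(0).round(3),C[l==k].max(0).round(3))
    # stand base by colour/height
    b=(Z>.006)&(Z<.024)&(X>.25)&(X<.6)&(Y>-.35)&(Y<.06)
    nn,l,s,c=cv2.connectedComponentsWithStats(b.astype(np.uint8)); k=1+s[1:,4].argmax()
    cnt=max(cv2.findContours((l==k).astype(np.uint8),0,2)[0],key=cv2.contourArea)
    Q=plane(n,cnt.reshape(-1,2),.014)[:,:2]
    r=cv2.minAreaRect((Q*1000).astype(np.float32)); print(' base rect mm',r,'medZ',np.median(Z[l==k]))
    g=(Z>.10)&(X>.3)&(X<.6)&(Y>-.35)&(Y<.06)
    nn,l,s,c=cv2.connectedComponentsWithStats(g.astype(np.uint8))
    for k in range(1,nn):
        if s[k,4]>40:
            A=C[l==k]; t=A[(A[:,2]>.160)&(A[:,2]<.175)]; print(' boss',s[k],len(t),np.percentile(t,[3,50,97],axis=0).round(4).tolist() if len(t) else '')
im,_=load('top'); cv2.imwrite('pics/topc.png',cv2.resize(im[170:330,130:450],None,fx=2.5,fy=2.5,interpolation=cv2.INTER_CUBIC))
im,_=load('scene'); cv2.imwrite('pics/scc.png',cv2.resize(im[160:330,200:460],None,fx=3,fy=3,interpolation=cv2.INTER_CUBIC))
E
```

```text
top red [181.98850575 304.48275862] [178 299   9  12  87] plane [[0.3742 0.2832 0.057 ]] dep [0.3749 0.2833 0.0611]
 comp [148 209  28  80 463] [0.415 0.307 0.053] [0.62  0.372 0.075]
 comp [177 209  28 101 530] [0.363 0.231 0.052] [0.62  0.296 0.076]
 comp [206 209  27  94 724] [0.381 0.157 0.054] [0.62  0.221 0.079]
 base rect mm ((525.8642578125, -198.04188537597656), (250.03207397460938, 169.8599395751953), 82.54187774658203) medZ 0.013476709387686414
 boss [349 215  16  51 463] 278 [[0.4857, -0.1656, 0.1611], [0.524, -0.1513, 0.1658], [0.5818, -0.1393, 0.1707]]
 boss [386 220  22  51 507] 278 [[0.4657, -0.2533, 0.1611], [0.5121, -0.2407, 0.1658], [0.5691, -0.2288, 0.1705]]
scene red [383.15555556 175.37777778] [380 172   8   8  45] plane [[0.3667 0.2855 0.057 ]] dep [0.3705 0.2813 0.0619]
 comp [380 173  48  64 332] [0.361 0.23  0.052] [0.62  0.294 0.077]
 comp [408 177  36  50 269] [0.417 0.316 0.054] [0.62  0.371 0.074]
 comp [363 185  41  62 461] [0.383 0.155 0.057] [0.62  0.22  0.079]
 base rect mm ((524.1231689453125, -196.29913330078125), (253.168212890625, 178.0570526123047), 82.50419616699219) medZ 0.015047818449959949
 boss [272 221  21  51 459] 176 [[0.4754, -0.1657, 0.1611], [0.5345, -0.1564, 0.167], [0.5843, -0.1428, 0.1719]]
 boss [240 232  19  51 415] 163 [[0.4806, -0.2549, 0.1611], [0.5322, -0.2463, 0.1667], [0.5727, -0.229, 0.1716]]
```

View pics/topc.png

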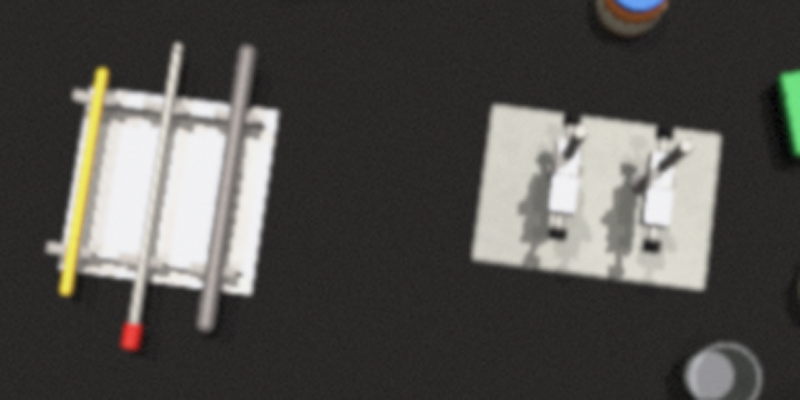

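View pics/scc.png

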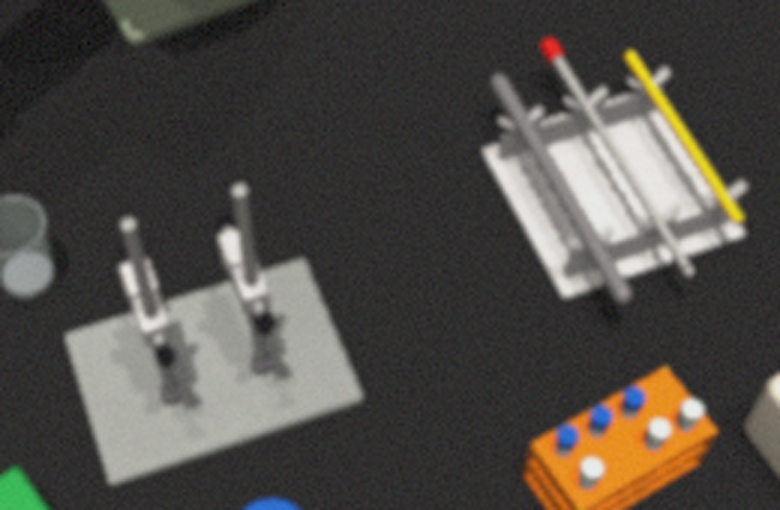

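The crops show the white bored blocks at about (565,190) and (657,200) in the top crop, black screws on the robot side and the uprights behind. Next I'll get the bore line and the rod axis in the stand and rod frames.

```bash
python3 - <<'E'
from h import *
a=np.deg2rad(-7.46); o=np.array([.5255,-.1975]); R=np.array([[np.cos(a),-np.sin(a)],[np.sin(a),np.cos(a)]])
for n in('top','scene'):
    im,d=load(n); C=cloud(n,d).reshape(-1,3); g=im.reshape(-1,3).mean(1)
    S=np.c_[(C[:,:2]-o)@R,C[:,2]]
    for sg in(1,-1):
        m=(abs(S[:,1]-sg*.045)<.022)&(S[:,2]>.11)&(abs(S[:,0])<.09)
        A=S[m];G=g[m]
        print(n,sg)
        for x0 in np.arange(-.075,.075,.006):
            k=(A[:,0]>=x0)&(A[:,0]<x0+.006)
            if k.sum()>2: print('  x%.0f n%d y %.0f..%.0f zmed %.0f zmax %.0f g %.0f'%(x0*1e3,k.sum(),*(np.percentile(A[k,1],[5,95])*1e3),np.median(A[k,2])*1e3,A[k,2].max()*1e3,np.median(G[k])))
# red rod axis in top: points on rod between notches
im,d=load('top'); C=cloud('top',d)
Z=C[...,2]; m=(Z>.052)&(Z<.085)&(C[...,0]>.36)&(C[...,0]<.68)&(C[...,1]>.1)&(C[...,1]<.42)
nn,l,s,c=cv2.connectedComponentsWithStats(m.astype(np.uint8),connectivity=4)
for k in range(1,nn):
    if s[k,4]>40:
        v,u=np.nonzero(l==k); Q=plane('top',np.c_[u,v],.057)
        # row-wise centres
        r=np.array([Q[v==vv].mean(0) for vv in np.unique(v) if 2<=(v==vv).sum()<=9])
        vx,vy,x0,y0=cv2.fitLine(r[:,:2].astype(np.float32),cv2.DIST_HUBER,0,.001,.01).ravel()
        w=np.array([vx,vy])*np.sign(vx); t=(r[:,:2]-[x0,y0])@w
        print('rod yaw',np.rad2deg(np.arctan2(w[1],w[0])),'cap-side end',([x0,y0]+w*t.min()).round(4),'far end',([x0,y0]+w*t.max()).round(4),'len',np.ptp(t),'nrow',len(r))
E
```

```text
top 1
  x-63 n20 y 36..52 zmed 157 zmax 173 g 74
  x-57 n17 y 37..53 zmed 158 zmax 174 g 95
  x-51 n10 y 39..51 zmed 153 zmax 161 g 169
  x-45 n8 y 41..48 zmed 152 zmax 155 g 188
  x-39 n27 y 35..55 zmed 164 zmax 170 g 196
  x-33 n28 y 34..56 zmed 166 zmax 171 g 241
  x-27 n27 y 35..56 zmed 167 zmax 170 g 242
  x-21 n29 y 34..56 zmed 166 zmax 170 g 242
  x-15 n25 y 34..56 zmed 167 zmax 171 g 242
  x-9 n29 y 34..56 zmed 166 zmax 171 g 237
  x-3 n22 y 35..56 zmed 164 zmax 169 g 231
  x3 n30 y 33..56 zmed 164 zmax 171 g 212
  x9 n59 y 36..55 zmed 198 zmax 301 g 128
  x15 n49 y 37..56 zmed 236 zmax 302 g 181
  x21 n20 y 33..57 zmed 166 zmax 300 g 197
  x27 n13 y 42..56 zmed 164 zmax 168 g 214
  x33 n3 y 46..48 zmed 155 zmax 161 g 183
  x39 n7 y 44..48 zmed 154 zmax 157 g 180
  x45 n13 y 39..51 zmed 154 zmax 161 g 94
  x51 n19 y 38..53 zmed 156 zmax 170 g 43
  x57 n8 y 37..52 zmed 153 zmax 168 g 50
top -1
  x-63 n20 y -52..-38 zmed 157 zmax 167 g 70
  x-57 n15 y -52..-38 zmed 157 zmax 171 g 94
  x-51 n10 y -49..-40 zmed 153 zmax 156 g 164
  x-45 n8 y -48..-43 zmed 153 zmax 155 g 195
  x-3
[... 1999 characters left out ...]
y -55..-36 zmed 167 zmax 168 g 167
  x9 n18 y -57..-34 zmed 168 zmax 303 g 150
  x15 n100 y -51..-39 zmed 230 zmax 304 g 116
  x21 n94 y -53..-39 zmed 229 zmax 302 g 98
  x27 n52 y -55..-34 zmed 157 zmax 169 g 135
  x33 n9 y -48..-39 zmed 155 zmax 165 g 155
  x45 n5 y -53..-38 zmed 157 zmax 170 g 96
  x51 n34 y -52..-38 zmed 157 zmax 171 g 53
  x57 n8 y -51..-41 zmed 151 zmax 165 g 44
rod yaw -7.3206544 cap-side end [0.3635 0.2847] far end [0.6781 0.2443] len 0.3171604222202239 nrow 112
rod yaw -6.9122696 cap-side end [0.3814 0.2065] far end [0.6784 0.1705] len 0.29921127463226405 nrow 103
rod yaw -7.4495964 cap-side end [0.418  0.3536] far end [0.6511 0.3232] len 0.23511116613955044 nrow 80
```

The bore line comes out at stand x ≈ -20 mm: block edges at -37 and -3, uprights at +18, screw tip at -63, all matching the given sizes. The capped rod reads 317 mm long at yaw -7.35°, with its grip point at (0.472, 0.271). I'll write a helper that turns a target pose into tool-frame rows.

```bash
cat > mv.py <<'E'
import sys; from h import *
from scipy.spatial.transform import Rotation as Ro
def plan(p1,yaw,n,p0=None,e0=None,tilt=(0,0)):
    s=robot.observe(); p=np.array(s['eef_pos'] if p0 is None else p0); R0=Ro.from_euler('xyz',s['orientation'] if e0 is None else e0)
    R1=Ro.from_euler('xyz',[np.pi,0,np.deg2rad(yaw)]); w=(R0.inv()*R1).as_rotvec(); dp=(np.array(p1)-p)/n
    print('total mm',((np.array(p1)-p)*1e3).round(1),'rot',np.rad2deg(w).round(2))
    for c in range(n):
        Rc=R0*Ro.from_rotvec(w*c/n); t=Rc.inv().apply(dp)
        print('call',c,'per row mm',(t*200).round(2),'deg',np.rad2deg(w/n/5).round(3))
E
python3 - <<'E'
from mv import *
plan([.4722,.2708,.18],172.65,5)
E
```

```text
total mm [228.6 791.2 -50.6] rot [-3.0000e-02 -1.2000e-01 -1.4757e+02]
call 0 per row mm [ 21.7  -24.78   2.06] deg [-1.000e-03 -5.000e-03 -5.903e+00]
call 1 per row mm [ 31.09 -10.88   2.05] deg [-1.000e-03 -5.000e-03 -5.903e+00]
call 2 per row mm [32.42  5.85  2.04] deg [-1.000e-03 -5.000e-03 -5.903e+00]
call 3 per row mm [25.33 21.06  2.03] deg [-1.000e-03 -5.000e-03 -5.903e+00]
call 4 per row mm [11.67 30.81  2.02] deg [-1.000e-03 -5.000e-03 -5.903e+00]
```

{"fn": "play_rows", "kwargs": {"deltas": [[[0.0217, -0.0248, 0.002, 0, 0, -5.9, 0], [0.0434, -0.0496, 0.004, 0, 0, -11.8, 0], [0.0651, -0.0744, 0.006, 0, 0, -17.7, 0], [0.0868, -0.0992, 0.008, 0, 0, -23.6, 0], [0.1085, -0.124, 0.01, 0, 0, -29.5, 0]]], "squeeze": 50}}

```text
time_s: 0.52
eef_pos: [0.2894, -0.3608, 0.2208]
orientation: [-3.141, -0.0, 0.957]
wrist_force: [0.3, -1.4, 0.2]
width: 0.504
finger_force: 0.0
```

{"fn": "play_rows", "kwargs": {"deltas": [[[0.0311, -0.0109, 0.002, 0, 0, -5.9, 0], [0.0622, -0.0218, 0.004, 0, 0, -11.8, 0], [0.0933, -0.0327, 0.006, 0, 0, -17.7, 0], [0.1244, -0.0436, 0.008, 0, 0, -23.6, 0], [0.1555, -0.0545, 0.01, 0, 0, -29.5, 0]]]}}

```text
time_s: 0.93
eef_pos: [0.335, -0.2025, 0.211]
orientation: [-3.141, -0.0, 1.472]
wrist_force: [0.4, 0.3, 0.5]
width: 0.499
finger_force: 0.0
```

{"fn": "play_rows", "kwargs": {"deltas": [[[0.0324, 0.0058, 0.002, 0, 0, -5.9, 0], [0.0648, 0.0117, 0.004, 0, 0, -11.8, 0], [0.0972, 0.0175, 0.006, 0, 0, -17.7, 0], [0.1296, 0.0234, 0.008, 0, 0, -23.6, 0], [0.162, 0.0292, 0.01, 0, 0, -29.5, 0]]]}}

```text
time_s: 1.35
eef_pos: [0.3808, -0.0444, 0.2011]
orientation: [-3.141, 0.0, 1.987]
wrist_force: [0.6, -0.9, -0.3]
width: 0.506
finger_force: 0.0
```

{"fn": "play_rows", "kwargs": {"deltas": [[[0.0253, 0.0211, 0.002, 0, 0, -5.9, 0], [0.0506, 0.0422, 0.004, 0, 0, -11.8, 0], [0.0759, 0.0633, 0.006, 0, 0, -17.7, 0], [0.1012, 0.0844, 0.008, 0, 0, -23.6, 0], [0.1265, 0.1055, 0.01, 0, 0, -29.5, 0]]]}}

```text
time_s: 1.77
eef_pos: [0.4268, 0.1138, 0.191]
orientation: [-3.141, -0.0, 2.503]
wrist_force: [0.3, -0.4, -0.2]
width: 0.498
finger_force: 0.0
```

{"fn": "play_rows", "kwargs": {"deltas": [[[0.0145, 0.0385, 0.002, 0, 0, -5.9, 0], [0.029, 0.077, 0.004, 0, 0, -11.8, 0], [0.0435, 0.1155, 0.006, 0, 0, -17.7, 0], [0.0583, 0.1541, 0.008, 0, 0, -23.6, 0], [0.0583, 0.1541, 0.01, 0, 0, -29.5, 0]]]}}

```text
time_s: 2.18
eef_pos: [0.4749, 0.2769, 0.1805]
orientation: [3.137, 0.002, 3.022]
wrist_force: [0.1, -0.1, -1.0]
width: 0.499
finger_force: 0.0
```

```bash
python3 - <<'E'
from mv import *
s=robot.observe(); print(s['eef_pos'],s['orientation'])
plan([.4722,.2708,.038],172.65,1)
E
```

```text
[0.4749212  0.27688425 0.18054789] [3.13748020e+00 1.73233872e-03 3.02157341e+00]
total mm [  -2.7   -6.1 -142.5] rot [0.24 0.1  0.47]
call 0 per row mm [ 0.44 -1.39 28.5 ] deg [0.047 0.02  0.095]
```

{"fn": "play_rows", "kwargs": {"deltas": [[[0, -0.0015, 0.02, 0, 0, 0.2, 0], [0, -0.0015, 0.04, 0, 0, 0.2, 0], [0, -0.0015, 0.06, 0, 0, 0.2, 0], [0, -0.0015, 0.06, 0, 0, 0.2, 0], [0, -0.0015, 0.06, 0, 0, 0.2, 0]]]}}

```text
time_s: 2.6
eef_pos: [0.472, 0.2685, 0.1204]
orientation: [-3.14, -0.002, 3.009]
wrist_force: [0.1, 0.2, 0.5]
width: 0.496
finger_force: 0.0
```

```bash
python3 - <<'E'
from mv import *
plan([.4722,.2708,.038],172.65,1)
im,d=grab('scene'); cv2.imwrite('pics/s1.png',cv2.resize(im[140:290,340:470],None,fx=4,fy=4,interpolation=cv2.INTER_CUBIC))
E
```

```text
total mm [  0.2   2.3 -82.4] rot [-0.1  -0.14 -0.27]
call 0 per row mm [-1.000e-02  5.000e-01  1.648e+01] deg [-0.021 -0.027 -0.053]
```

View pics/s1.png

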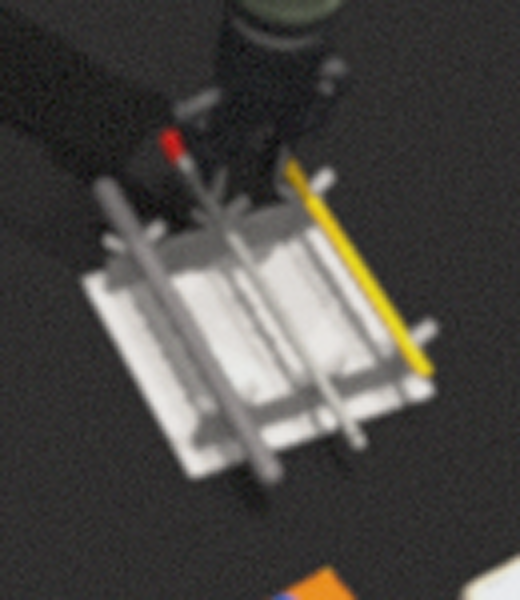

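The crop shows the fingers straddling the rod near the cap, above and ahead of the near notch row. I'll descend, close and hold.

{"fn": "play_rows", "kwargs": {"deltas": [[[0, 0.001, 0.02, 0, 0, -0.1, 0], [0, 0.001, 0.04, 0, 0, -0.1, 0], [0, 0.001, 0.06, 0, 0, -0.1, 0], [0, 0.001, 0.075, 0, 0, -0.1, 0], [0, 0.001, 0.0825, 0, 0, -0.1, 0]]]}}

```text
time_s: 3.07
eef_pos: [0.473, 0.2698, 0.0385]
orientation: [-3.141, -0.0, 3.01]
wrist_force: [0.6, 0.5, -0.1]
width: 0.498
finger_force: 0.0
```

{"fn": "play_rows", "kwargs": {"deltas": [[[0, 0, 0, 0, 0, 0, 0], [0, 0, 0, 0, 0, 0, 0.3], [0, 0, 0, 0, 0, 0, 0.6], [0, 0, 0, 0, 0, 0, 1], [0, 0, 0, 0, 0, 0, 1]]]}}

```text
time_s: 3.48
eef_pos: [0.4739, 0.2704, 0.0402]
orientation: [3.14, 0.003, 3.01]
wrist_force: [-0.3, -0.1, 3.6]
width: 0.096
finger_force: 48.8
```

{"fn": "play_rows", "kwargs": {"deltas": [[[0, 0, 0, 0, 0, 0, 1], [0, 0, 0, 0, 0, 0, 1], [0, 0, 0, 0, 0, 0, 1], [0, 0, 0, 0, 0, 0, 1], [0, 0, 0, 0, 0, 0, 1]]], "squeeze": 60}}

```text
time_s: 3.9
eef_pos: [0.4739, 0.2704, 0.0402]
orientation: [3.14, 0.003, 3.011]
wrist_force: [-0.4, 0.0, 6.5]
width: 0.09
finger_force: 58.6
```

Gripped. Lift straight up.

{"fn": "play_rows", "kwargs": {"deltas": [[[0, 0, -0.005, 0, 0, 0, 1], [0, 0, -0.015, 0, 0, 0, 1], [0, 0, -0.03, 0, 0, 0, 1], [0, 0, -0.045, 0, 0, 0, 1], [0, 0, -0.06, 0, 0, 0, 1]]]}}

```text
time_s: 4.32
eef_pos: [0.4726, 0.2696, 0.0998]
orientation: [-3.141, -0.0, 3.01]
wrist_force: [0.6, 1.0, -0.9]
width: 0.091
finger_force: 58.5
```

{"fn": "play_rows", "kwargs": {"deltas": [[[0, 0, -0.015, 0, 0, 0, 1], [0, 0, -0.03, 0, 0, 0, 1], [0, 0, -0.04, 0, 0, 0, 1], [0, 0, -0.05, 0, 0, 0, 1], [0, 0, -0.053, 0, 0, 0, 1]]]}}

```text
time_s: 4.73
eef_pos: [0.4734, 0.2701, 0.1535]
orientation: [3.14, 0.002, 3.01]
wrist_force: [-0.1, -0.7, -1.0]
width: 0.091
finger_force: 58.4
```

{"fn": "play_rows", "kwargs": {"deltas": [[[0, 0, 0, 0, 0, 0, 1], [0, 0, 0, 0, 0, 0, 1], [0, 0, 0, 0, 0, 0, 1], [0, 0, 0, 0, 0, 0, 1], [0, 0, 0, 0, 0, 0, 1]]]}}

```text
time_s: 5.15
eef_pos: [0.4726, 0.2697, 0.1511]
orientation: [-3.141, -0.001, 3.01]
wrist_force: [0.4, -0.2, -1.5]
width: 0.094
finger_force: 58.4
```

```bash
cat > rod.py <<'E'
from h import *
def rodfit(C,im,box,exclude=None):
    pass
E
python3 - <<'E'
from mv import *
s=robot.observe(); p=s['eef_pos']; print(s)
for n in('top','scene'):
    im,d=grab(n); C=cloud(n,d).reshape(-1,3)
    m=(C[:,2]>.11)&(C[:,2]<.2)&(C[:,0]>.53)&(C[:,0]<.72)&(abs(C[:,1]-.26)<.06)
    A=C[m]; c=A.mean(0); v=np.linalg.svd(A-c)[2][0]; v*=np.sign(v[0]); t=(A-c)@v
    print(n,len(A),'c',c.round(4),'yaw',np.rad2deg(np.arctan2(v[1],v[0])),'pitch up',np.rad2deg(np.arcsin(v[2])),'tip',(c+v*t.max()).round(4))
im,d=load('scene'); cv2.imwrite('pics/s2.png',cv2.resize(im[80:290,300:500],None,fx=2.8,fy=2.8,interpolation=cv2.INTER_CUBIC))
E
```

```text
{'time_s': 5.15, 'joints': array([ 4.97473210e-01,  3.36447911e-01,  1.75569029e+00, -1.24272516e-04,
        1.05089661e+00, -9.42089522e-01]), 'joint_velocities': array([-0.00053376, -0.00279833, -0.0046114 , -0.00075592, -0.00018789,
        0.00117676]), 'effort': array([ 9.84037943e-04, -4.04974902e+01, -2.12828851e+01, -1.36753684e-02,
       -1.21878949e-02,  3.60487218e-05]), 'eef_pos': array([0.47256201, 0.2696606 , 0.15108341]), 'orientation': array([-3.14065736e+00, -1.10302440e-03,  3.01042036e+00]), 'wrist_force': array([ 0.42132226, -0.20110999, -1.47279316]), 'torque': array([ 0.05253806,  0.08483455, -0.02580165]), 'finger_force': 58.44381630420685, 'width': 0.09359381777314933}
top 263 c [0.6021 0.2527 0.1702] yaw -7.260983793411424 pitch up -0.5698626369232993 tip [0.6774 0.2431 0.1695]
scene 174 c [0.6054 0.2506 0.1706] yaw -6.93479329324369 pitch up -0.4406666933726156 tip [0.6782 0.2418 0.17  ]
```

View pics/s2.png

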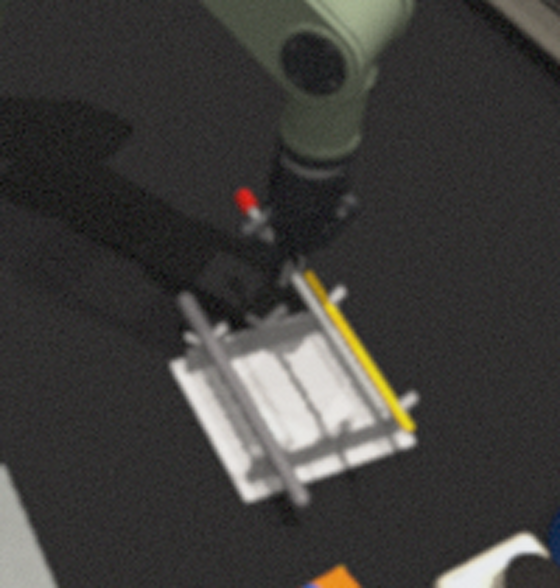

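The rod is held level: pitch is about -0.5°, and its tip is where expected. Next I'll plan the swing to a pose in front of the left boss.

```bash
python3 - <<'E'
from mv import *
plan([.5452,.1065,.150],82.5,4)
E
```

```text
total mm [  72.5 -163.2   -1.3] rot [-6.000e-02 -0.000e+00  8.999e+01]
call 0 per row mm [-4.66 -7.62  0.07] deg [-3.000e-03 -0.000e+00  4.499e+00]
call 1 per row mm [-7.22 -5.26  0.07] deg [-3.000e-03 -0.000e+00  4.499e+00]
call 2 per row mm [-8.68 -2.09  0.07] deg [-3.000e-03 -0.000e+00  4.499e+00]
call 3 per row mm [-8.82  1.39  0.07] deg [-3.000e-03 -0.000e+00  4.499e+00]
```

{"fn": "play_rows", "kwargs": {"deltas": [[[-0.0047, -0.0076, 0, 0, 0, 4.5, 1], [-0.0093, -0.0152, 0, 0, 0, 9, 1], [-0.014, -0.0229, 0, 0, 0, 13.5, 1], [-0.0186, -0.0305, 0, 0, 0, 18, 1], [-0.0233, -0.0381, 0, 0, 0, 22.5, 1]]]}}

```text
time_s: 5.67
eef_pos: [0.491, 0.2286, 0.1516]
orientation: [-3.141, -0.0, 2.614]
wrist_force: [-0.4, 0.0, -0.8]
width: 0.091
finger_force: 58.5
```

{"fn": "play_rows", "kwargs": {"deltas": [[[-0.0072, -0.0053, 0, 0, 0, 4.5, 1], [-0.0144, -0.0105, 0, 0, 0, 9, 1], [-0.0217, -0.0158, 0, 0, 0, 13.5, 1], [-0.0289, -0.021, 0, 0, 0, 18, 1], [-0.0361, -0.0263, 0, 0, 0, 22.5, 1]]]}}

```text
time_s: 6.08
eef_pos: [0.5092, 0.1878, 0.1516]
orientation: [-3.141, -0.0, 2.221]
wrist_force: [0.9, -0.1, -0.3]
width: 0.09
finger_force: 58.5
```

{"fn": "play_rows", "kwargs": {"deltas": [[[-0.0087, -0.0021, 0, 0, 0, 4.5, 1], [-0.0174, -0.0042, 0, 0, 0, 9, 1], [-0.026, -0.0063, 0, 0, 0, 13.5, 1], [-0.0347, -0.0084, 0, 0, 0, 18, 1], [-0.0434, -0.0105, 0, 0, 0, 22.5, 1]]]}}

```text
time_s: 6.5
eef_pos: [0.5273, 0.1469, 0.1516]
orientation: [-3.141, 0.0, 1.828]
wrist_force: [-0.2, -0.3, -0.3]
width: 0.091
finger_force: 58.5
```

{"fn": "play_rows", "kwargs": {"deltas": [[[-0.0088, 0.0014, 0, 0, 0, 4.5, 1], [-0.0176, 0.0028, 0, 0, 0, 9, 1], [-0.0265, 0.0042, 0, 0, 0, 13.5, 1], [-0.0353, 0.0056, 0, 0, 0, 18, 1], [-0.0441, 0.007, 0, 0, 0, 22.5, 1]]]}}

```text
time_s: 6.92
eef_pos: [0.5455, 0.1061, 0.1516]
orientation: [-3.141, 0.0, 1.436]
wrist_force: [-0.5, 0.9, -0.5]
width: 0.087
finger_force: 58.5
```

{"fn": "play_rows", "kwargs": {"deltas": [[[0, 0, 0.005, 0, 0, 0, 1], [0, 0, 0.012, 0, 0, 0, 1], [0, 0, 0.018, 0, 0, 0, 1], [0, 0, 0.018, 0, 0, 0, 1], [0, 0, 0.018, 0, 0, 0, 1]]]}}

```text
time_s: 7.33
eef_pos: [0.5447, 0.1069, 0.1329]
orientation: [-3.14, 0.001, 1.441]
wrist_force: [-1.1, 0.3, -0.7]
width: 0.096
finger_force: 58.5
```

{"fn": "play_rows", "kwargs": {"deltas": [[[0, 0, 0, 0, 0, 0, 1], [0, 0, 0, 0, 0, 0, 1], [0, 0, 0, 0, 0, 0, 1], [0, 0, 0, 0, 0, 0, 1], [0, 0, 0, 0, 0, 0, 1]]]}}

```text
time_s: 7.75
eef_pos: [0.5454, 0.1066, 0.134]
orientation: [3.141, -0.0, 1.44]
wrist_force: [0.0, -0.1, -0.9]
width: 0.088
finger_force: 58.5
```

```bash
cat > see.py <<'E'
from h import *
from scipy.spatial.transform import Rotation as Ro
a=np.deg2rad(-7.46); o=np.array([.5255,-.1975]); R=np.array([[np.cos(a),-np.sin(a)],[np.sin(a),np.cos(a)]])
def stand(C): return np.c_[(C[:,:2]-o)@R,C[:,2]]
def blocks(S):
    # bored block centres from edge: x-range of bright top faces
    out=[]
    for sg in(1,-1):
        m=(abs(S[:,1]-sg*.045)<.009)&(S[:,2]>.161)&(S[:,2]<.174)&(S[:,0]>-.045)&(S[:,0]<.0); A=S[m]
        out.append((len(A),A[:,0].min(),A[:,0].max(),np.median(A[:,2])))
    return out
def rod(S,y0=.07,y1=.27):
    m=(S[:,1]>y0)&(S[:,1]<y1)&(abs(S[:,0]+.02)<.03)&(abs(S[:,2]-.15)<.03); A=S[m]
    for _ in range(3):
        px=np.polyfit(A[:,1],A[:,0],1); pz=np.polyfit(A[:,1],A[:,2],1)
        r=np.hypot(A[:,0]-np.polyval(px,A[:,1]),A[:,2]-np.polyval(pz,A[:,1])); A=A[r<max(.004,2*np.median(r))]
    return A,px,pz
def report(y1=.26):
    s=robot.observe(); e=s['eef_pos']; print('t',s['time_s'],'tcp stand',stand(e[None]).round(4),'rpy',np.rad2deg(s['orientation']).round(2),'F',s['wrist_force'].round(1),'ff',round(s['finger_force'],1))
    for n in('top','scene'):
        im,d=grab(n); S=stand(cloud(n,d).reshape(-1,3)); A,px,pz=rod(S,y1=y1)
        print(n,len(A),'tip y %.4f'%A[:,1].min(),'x at y=.1 %.4f slope %.2fdeg'%(np.polyval(px,.1),np.rad2deg(px[0])),'ztop at .1 %.4f slope %.2fdeg'%(np.polyval(pz,.1),np.rad2deg(pz[0])),'x@0 %.4f z@0 %.4f'%(px[1],pz[1]))
        print('  blocks',[tuple(round(float(q),4) for q in b) for b in blocks(S)])
E
python3 -c "
from see import *
report()
im,_=load('top'); cv2.imwrite('pics/t3.png',cv2.resize(im[180:320,210:430],None,fx=3.6,fy=3.6,interpolation=cv2.INTER_CUBIC))"
```

```text
t 7.75 tcp stand [[-0.0197  0.3041  0.134 ]] rpy [179.97  -0.    82.49] F [ 0.  -0.1 -0.9] ff 58.5
top 280 tip y 0.0960 x at y=.1 -0.0202 slope 0.13deg ztop at .1 0.1535 slope 0.08deg x@0 -0.0204 z@0 0.1533
  blocks [(118.0, -0.0356, -0.0001, 0.1663), (116.0, -0.0362, -0.0002, 0.1666)]
scene 201 tip y 0.0973 x at y=.1 -0.0207 slope 0.16deg ztop at .1 0.1536 slope 0.78deg x@0 -0.0210 z@0 0.1522
  blocks [(55.0, -0.0392, -0.0008, 0.1676), (28.0, -0.0359, -0.0004, 0.1692)]
```

View pics/t3.png

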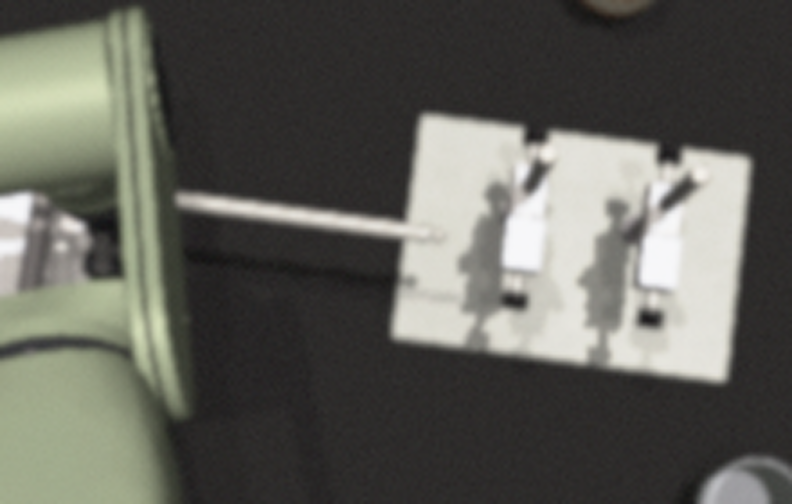

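The crop shows the rod from about (178,200) to a tip at about (440,235), pointing at the white blocks centred near (525,243) and (660,262). I'll measure alignment to sub-pixel level.

```bash
cat > fine.py <<'E'
from see import *
def centre_line(n,im,us,vguess,half=9):
    g=cv2.cvtColor(im,cv2.COLOR_BGR2GRAY).astype(float); out=[]
    for u in us:
        v0=int(round(vguess(u))); v=np.arange(v0-half,v0+half+1); p=g[v,u]; b=np.median(np.r_[p[:4],p[-4:]]); w=np.clip(p-b-12,0,None)
        if w.sum()>60: out.append((u,(w*v).sum()/w.sum()))
    return np.array(out)
def fine():
    im,_=load('top')
    L=centre_line('top',im,range(264,320),lambda u:180+(200+(u-210)*3.6*.1336-178*.1336)/3.6)
    S=stand(plane('top',L,.150)); p=np.polyfit(S[:,1],S[:,0],1); r=S[:,0]-np.polyval(p,S[:,1]); k=abs(r)<.001; p=np.polyfit(S[k,1],S[k,0],1)
    print('top rod: n',k.sum(),'slope deg %.2f'%np.rad2deg(p[0]),'x@.1 %.4f x@.045 %.4f x@-.045 %.4f'%tuple(np.polyval(p,[.1,.045,-.045])))
    g=cv2.cvtColor(im,cv2.COLOR_BGR2GRAY).astype(np.float32)
    T=np.array(imaging.camera_info('top')['pose'])
    K=imaging.camera_info('top'); 
    for yb in(.045,-.045):
        xs=np.arange(-.07,.03,.0005); P=[]
        for dy in(-.006,-.003,0,.003,.006):
            W=np.c_[np.c_[xs,np.full(len(xs),yb+dy)]@R.T+o,np.full(len(xs),.167)]
            c=(W-T[:3,3])@T[:3,:3]; c=c*[1,-1,-1]
            uv=cv2.projectPoints(c,np.zeros(3),np.zeros(3),np.array(K['camera_matrix'],float),np.array(K['dist'],float))[0].reshape(-1,2).astype(np.float32)
            P.append(cv2.remap(g,uv[:,:1].copy(),uv[:,1:].copy(),cv2.INTER_LINEAR).ravel())
        P=np.mean(P,0); print('profile z=.167 yb',yb,[(int(round(x*1e3)),int(q)) for x,q in zip(xs[::4],P[::4])])
    im,_=load('scene')
    return p
if __name__=='__main__':
    fine()
    im,_=load('scene'); cv2.imwrite('pics/s3.png',cv2.resize(im[170:330,210:410],None,fx=4,fy=3.75*4/3.75,interpolation=cv2.INTER_CUBIC)[:600])
E
python3 fine.py
```

```text
top rod: n 56 slope deg 0.10 x@.1 -0.0198 x@.045 -0.0199 x@-.045 -0.0201
profile z=.167 yb 0.045 [(-70, 204), (-68, 197), (-66, 177), (-64, 140), (-62, 95), (-60, 61), (-58, 54), (-56, 70), (-54, 105), (-52, 146), (-50, 181), (-48, 199), (-46, 203), (-44, 198), (-42, 184), (-40, 171), (-38, 182), (-36, 215), (-34, 238), (-32, 245), (-30, 246), (-28, 246), (-26, 246), (-24, 246), (-22, 246), (-20, 246), (-18, 246), (-16, 246), (-14, 246), (-12, 246), (-10, 246), (-8, 246), (-6, 244), (-4, 241), (-2, 238), (0, 238), (2, 238), (4, 236), (6, 229), (8, 219), (10, 208), (12, 192), (14, 169), (16, 144), (18, 129), (20, 127), (22, 130), (24, 135), (26, 140), (28, 144)]
profile z=.167 yb -0.045 [(-70, 202), (-68, 196), (-66, 177), (-64, 141), (-62, 97), (-60, 64), (-58, 56), (-56, 69), (-54, 98), (-52, 137), (-50, 173), (-48, 196), (-46, 204), (-44, 201), (-42, 187), (-40, 172), (-38, 179), (-36, 212), (-34, 237), (-32, 244), (-30, 246), (-28, 246), (-26, 246), (-24, 246), (-22, 246), (-20, 246), (-18, 246), (-16, 246), (-14, 246), (-12, 246), (-10, 246), (-8, 246), (-6, 244), (-4, 242), (-2, 239), (0, 239), (2, 239), (4, 236), (6, 228), (8, 220), (10, 210), (12, 196), (14, 173), (16, 148), (18, 132), (20, 127), (22, 131), (24, 144), (26, 163), (28, 180)]
```

View pics/s3.png

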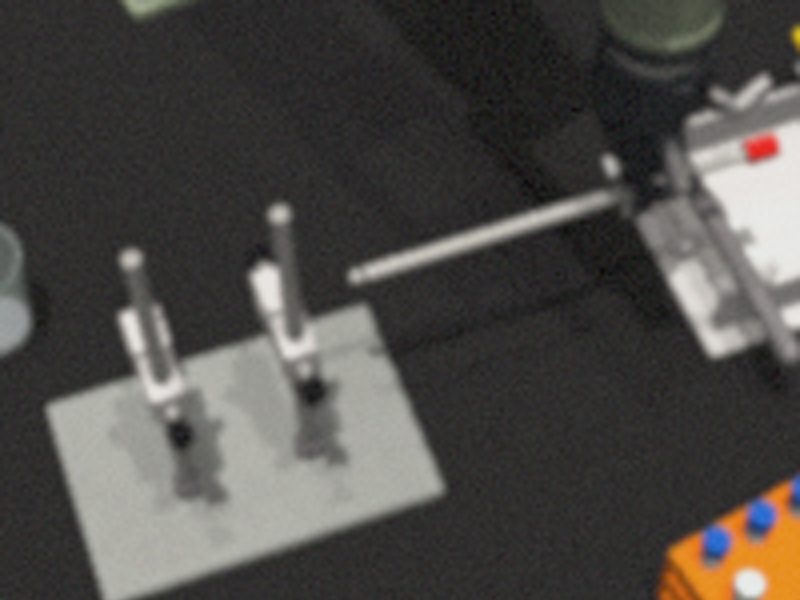

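The scene crop shows the rod tip at about (355,275), level and aimed at the left block at about (275,300). Sideways alignment is within 0.5 mm. Now the height, using the scene camera's rays and its own bias at the blocks.

```bash
python3 - <<'E'
from fine import *
im,_=load('scene')
L=centre_line('scene',im,range(303,360),lambda u:170+(275-(u-210-88.75)*4*75/255)/4,half=8)
T,r=pts('scene',L); w=r@T[:3,:3].T; nx=R[:,0]; s=(-.0198-(T[:2,3]-o)@nx)/(w[:,:2]@nx); Q=stand(T[:3,3]+w*s[:,None])
p=np.polyfit(Q[:,1],Q[:,2],1); k=abs(Q[:,2]-np.polyval(p,Q[:,1]))<.0012; p=np.polyfit(Q[k,1],Q[k,2],1)
print('rod z scene n',k.sum(),'slope deg %.2f z@.1 %.4f z@.25 %.4f z@.045 %.4f y range'%(np.rad2deg(p[0]),*np.polyval(p,[.1,.25,.045])),Q[:,1].min(),Q[:,1].max())
g=cv2.cvtColor(im,cv2.COLOR_BGR2GRAY).astype(np.float32); K=imaging.camera_info('scene')
for yb in(.045,-.045):
    xs=np.arange(-.06,.004,.0005);P=[]
    for dy in(-.006,0,.006):
        W=np.c_[np.c_[xs,np.full(len(xs),yb+dy)]@R.T+o,np.full(len(xs),.167)]; c=(W-T[:3,3])@T[:3,:3]*[1,-1,-1]
        uv=cv2.projectPoints(c,np.zeros(3),np.zeros(3),np.array(K['camera_matrix'],float),np.array(K['dist'],float))[0].reshape(-1,2).astype(np.float32)
        P.append(cv2.remap(g,uv[:,:1].copy(),uv[:,1:].copy(),cv2.INTER_LINEAR).ravel())
    P=np.array(P); print(yb,[(int(x*1e3),*map(int,q)) for x,q in zip(xs[::4],P.T[::4])])
c=(T[:3,3]-np.r_[.51,-.19,.15]); print('cam dir stand',np.r_[c[:2]@R,c[2]].round(2))
E
```

```text
rod z scene n 57 slope deg 0.06 z@.1 0.1558 z@.25 0.1559 z@.045 0.1557 y range 0.11135248004208723 0.27529093263513793
0.045 [(-60, 43, 39, 51), (-57, 40, 34, 52), (-55, 37, 32, 54), (-53, 30, 29, 56), (-51, 34, 31, 58), (-49, 43, 42, 62), (-47, 60, 56, 63), (-45, 84, 83, 64), (-43, 115, 112, 76), (-41, 144, 140, 87), (-39, 172, 169, 106), (-37, 200, 196, 121), (-35, 220, 209, 131), (-33, 225, 220, 133), (-31, 227, 222, 127), (-29, 227, 223, 122), (-27, 228, 217, 119), (-25, 227, 210, 112), (-23, 227, 204, 106), (-21, 227, 199, 103), (-19, 228, 191, 101), (-17, 228, 179, 98), (-15, 226, 171, 97), (-13, 226, 164, 96), (-11, 225, 158, 95), (-9, 221, 151, 94), (-7, 208, 141, 93), (-5, 190, 130, 92), (-3, 178, 119, 91), (-1, 172, 115, 90), (0, 175, 111, 91), (2, 179, 107, 93)]
-0.045 [(-60, 45, 83, 86), (-57, 45, 82, 85), (-55, 45, 81, 86), (-53, 44, 81, 88), (-51, 46, 83, 89), (-49, 46, 85, 87), (-47, 49, 87, 85), (-45, 60, 91, 84), (-43, 80, 95, 85), (-41, 114, 99, 85), (-39, 150, 105, 90), (-37, 179, 109, 95), (-35, 196, 111, 102), (-33, 209, 109, 104), (-31, 212, 106, 108), (-29, 213, 108, 111), (-27, 213, 109, 113), (-25, 209, 105, 116), (-23, 206, 103, 117), (-21, 205, 100, 122), (-19, 208, 102, 126), (-17, 204, 102, 130), (-15, 199, 102, 133), (-13, 197, 101, 132), (-11, 195, 98, 134), (-9, 191, 99, 137), (-7, 175, 99, 135), (-5, 158, 96, 129), (-3, 145, 93, 122), (-1, 150, 91, 115), (0, 157, 95, 113), (2, 160, 97, 113)]
cam dir stand [ 0.64 -0.09  0.99]
```

All the height estimates (scene relative, depth, and grasp geometry) put the rod axis at 0.149–0.151 m, against 0.150 for the bores. I'll advance along tool -x, slowly at the entry.

{"fn": "play_rows", "kwargs": {"deltas": [[[-0.006, 0, 0, 0, 0, 0, 1], [-0.012, 0, 0, 0, 0, 0, 1], [-0.018, 0, 0, 0, 0, 0, 1], [-0.024, 0, 0, 0, 0, 0, 1], [-0.028, 0, 0, 0, 0, 0, 1]]]}}

```text
time_s: 8.27
eef_pos: [0.5415, 0.0778, 0.1338]
orientation: [-3.142, 0.0, 1.439]
wrist_force: [0.6, 0.5, -1.4]
width: 0.096
finger_force: 58.5
```

{"fn": "play_rows", "kwargs": {"deltas": [[[-0.002, 0, 0, 0, 0, 0, 1], [-0.004, 0, 0, 0, 0, 0, 1], [-0.006, 0, 0, 0, 0, 0, 1], [-0.008, 0, 0, 0, 0, 0, 1], [-0.01, 0, 0, 0, 0, 0, 1]]]}}

```text
time_s: 8.68
eef_pos: [0.5404, 0.0688, 0.1338]
orientation: [3.142, 0.0, 1.44]
wrist_force: [-0.3, 0.5, -0.9]
width: 0.096
finger_force: 58.5
```

{"fn": "play_rows", "kwargs": {"deltas": [[[-0.001, 0, 0, 0, 0, 0, 1], [-0.002, 0, 0, 0, 0, 0, 1], [-0.003, 0, 0, 0, 0, 0, 1], [-0.004, 0, 0, 0, 0, 0, 1], [-0.005, 0, 0, 0, 0, 0, 1]]]}}

```text
time_s: 9.1
eef_pos: [0.5397, 0.0639, 0.1338]
orientation: [3.142, 0.0, 1.44]
wrist_force: [0.2, -0.2, -0.5]
width: 0.093
finger_force: 58.5
```

{"fn": "play_rows", "kwargs": {"deltas": [[[-0.002, 0, 0, 0, 0, 0, 1], [-0.004, 0, 0, 0, 0, 0, 1], [-0.006, 0, 0, 0, 0, 0, 1], [-0.008, 0, 0, 0, 0, 0, 1], [-0.01, 0, 0, 0, 0, 0, 1]]]}}

```text
time_s: 9.52
eef_pos: [0.5384, 0.0538, 0.1338]
orientation: [3.142, 0.0, 1.44]
wrist_force: [0.3, 0.4, -0.7]
width: 0.091
finger_force: 58.5
```

```bash
python3 -c "
from see import *
report(.2)"
```

```text
t 9.5167 tcp stand [[-0.0198  0.2508  0.1338]] rpy [180.     0.    82.48] F [ 0.3  0.4 -0.7] ff 58.5
top 213 tip y 0.0701 x at y=.1 -0.0202 slope 0.13deg ztop at .1 0.1537 slope -0.08deg x@0 -0.0205 z@0 0.1539
  blocks [(115.0, -0.0358, -0.0003, 0.1672), (112.0, -0.036, -0.0002, 0.1662)]
scene 169 tip y 0.0702 x at y=.1 -0.0206 slope -0.09deg ztop at .1 0.1545 slope -0.22deg x@0 -0.0204 z@0 0.1549
  blocks [(52.0, -0.0391, -0.0006, 0.1685), (28.0, -0.0389, -0.0018, 0.1678)]
```

The tip is about 15 mm inside the first bore with no contact force. Continue through.

{"fn": "play_rows", "kwargs": {"deltas": [[[-0.003, 0, 0, 0, 0, 0, 1], [-0.006, 0, 0, 0, 0, 0, 1], [-0.009, 0, 0, 0, 0, 0, 1], [-0.012, 0, 0, 0, 0, 0, 1], [-0.015, 0, 0, 0, 0, 0, 1]]]}}

```text
time_s: 10.03
eef_pos: [0.5364, 0.0388, 0.1338]
orientation: [3.142, 0.0, 1.44]
wrist_force: [-0.2, 0.2, 0.1]
width: 0.092
finger_force: 58.5
```

{"fn": "play_rows", "kwargs": {"deltas": [[[-0.004, 0, 0, 0, 0, 0, 1], [-0.008, 0, 0, 0, 0, 0, 1], [-0.012, 0, 0, 0, 0, 0, 1], [-0.016, 0, 0, 0, 0, 0, 1], [-0.02, 0, 0, 0, 0, 0, 1]]]}}

```text
time_s: 10.45
eef_pos: [0.5338, 0.0188, 0.1338]
orientation: [3.142, 0.0, 1.44]
wrist_force: [-0.0, -0.8, -1.1]
width: 0.091
finger_force: 58.5
```

{"fn": "play_rows", "kwargs": {"deltas": [[[-0.004, 0, 0, 0, 0, 0, 1], [-0.008, 0, 0, 0, 0, 0, 1], [-0.012, 0, 0, 0, 0, 0, 1], [-0.016, 0, 0, 0, 0, 0, 1], [-0.016, 0, 0, 0, 0, 0, 1]]]}}

```text
time_s: 10.87
eef_pos: [0.5316, 0.0027, 0.1338]
orientation: [-3.142, 0.0, 1.439]
wrist_force: [0.0, -0.4, 0.3]
width: 0.091
finger_force: 58.5
```

{"fn": "play_rows", "kwargs": {"deltas": [[[0, 0, 0, 0, 0, 0, 1], [0, 0, 0, 0, 0, 0, 1], [0, 0, 0, 0, 0, 0, 1], [0, 0, 0, 0, 0, 0, 1], [0, 0, 0, 0, 0, 0, 1]]]}}

```text
time_s: 11.28
eef_pos: [0.5318, 0.0036, 0.1338]
orientation: [3.141, 0.0, 1.44]
wrist_force: [0.1, 0.5, -0.3]
width: 0.092
finger_force: 58.5
```

```bash
python3 - <<'E'
from see import *
report(.15)
for n in('top','scene'):
    im,d=load(n); S=stand(cloud(n,d).reshape(-1,3)); A=S[(abs(S[:,1])<.030)&(abs(S[:,0]+.02)<.02)&(abs(S[:,2]-.15)<.02)]
    print(n,'gap pts',len(A),'miny',A[:,1].min().round(4),np.median(A,0).round(4))
im,_=load('top'); cv2.imwrite('pics/t4.png',cv2.resize(im[190:290,270:430],None,fx=5,fy=5,interpolation=cv2.INTER_CUBIC))
E
```

```text
t 11.2833 tcp stand [[-0.0199  0.2002  0.1338]] rpy [179.99   0.    82.5 ] F [ 0.1  0.5 -0.3] ff 58.5
top 136 tip y 0.0701 x at y=.1 -0.0200 slope 0.05deg ztop at .1 0.1532 slope 1.27deg x@0 -0.0201 z@0 0.1510
  blocks [(115.0, -0.036, -0.0001, 0.1664), (114.0, -0.0361, -0.0001, 0.1667)]
scene 107 tip y 0.0708 x at y=.1 -0.0206 slope -0.36deg ztop at .1 0.1546 slope -0.33deg x@0 -0.0200 z@0 0.1552
  blocks [(53.0, -0.0411, -0.0028, 0.1684), (28.0, -0.0409, -0.0018, 0.168)]
top gap pts 65 miny -0.0071 [-0.0205  0.0117  0.1535]
scene gap pts 50 miny -0.0067 [-0.0203  0.012   0.1545]
```

View pics/t4.png

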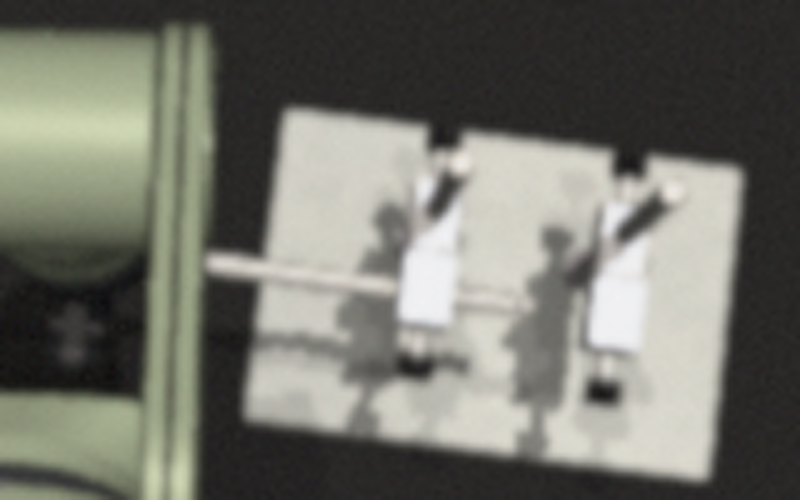

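The top crop shows the bare tip at about (527,302), in the gap just past the left block and in line with the right one. Now I'll enter the second bore slowly.

{"fn": "play_rows", "kwargs": {"deltas": [[[-0.004, 0, 0, 0, 0, 0, 1], [-0.008, 0, 0, 0, 0, 0, 1], [-0.012, 0, 0, 0, 0, 0, 1], [-0.016, 0, 0, 0, 0, 0, 1], [-0.02, 0, 0, 0, 0, 0, 1]]]}}

```text
time_s: 11.8
eef_pos: [0.529, -0.0169, 0.1338]
orientation: [3.142, 0.0, 1.439]
wrist_force: [0.2, -0.6, -0.9]
width: 0.091
finger_force: 58.5
```

{"fn": "play_rows", "kwargs": {"deltas": [[[-0.001, 0, 0, 0, 0, 0, 1], [-0.002, 0, 0, 0, 0, 0, 1], [-0.004, 0, 0, 0, 0, 0, 1], [-0.006, 0, 0, 0, 0, 0, 1], [-0.008, 0, 0, 0, 0, 0, 1]]]}}

```text
time_s: 12.22
eef_pos: [0.5281, -0.0245, 0.1338]
orientation: [3.141, 0.0, 1.44]
wrist_force: [-0.4, 0.3, 0.3]
width: 0.089
finger_force: 58.5
```

{"fn": "play_rows", "kwargs": {"deltas": [[[-0.002, 0, 0, 0, 0, 0, 1], [-0.004, 0, 0, 0, 0, 0, 1], [-0.006, 0, 0, 0, 0, 0, 1], [-0.008, 0, 0, 0, 0, 0, 1], [-0.01, 0, 0, 0, 0, 0, 1]]]}}

```text
time_s: 12.63
eef_pos: [0.5267, -0.0344, 0.1338]
orientation: [3.142, 0.0, 1.44]
wrist_force: [0.4, -0.4, -0.9]
width: 0.094
finger_force: 58.5
```

{"fn": "play_rows", "kwargs": {"deltas": [[[-0.003, 0, 0, 0, 0, 0, 1], [-0.006, 0, 0, 0, 0, 0, 1], [-0.009, 0, 0, 0, 0, 0, 1], [-0.012, 0, 0, 0, 0, 0, 1], [-0.015, 0, 0, 0, 0, 0, 1]]]}}

```text
time_s: 13.05
eef_pos: [0.5248, -0.0494, 0.1338]
orientation: [3.142, 0.0, 1.44]
wrist_force: [0.2, 0.2, -1.8]
width: 0.09
finger_force: 58.5
```

{"fn": "play_rows", "kwargs": {"deltas": [[[-0.003, 0, 0, 0, 0, 0, 1], [-0.006, 0, 0, 0, 0, 0, 1], [-0.009, 0, 0, 0, 0, 0, 1], [-0.012, 0, 0, 0, 0, 0, 1], [-0.015, 0, 0, 0, 0, 0, 1]]]}}

```text
time_s: 13.47
eef_pos: [0.5228, -0.0643, 0.1338]
orientation: [3.142, 0.0, 1.44]
wrist_force: [0.5, 0.7, -1.4]
width: 0.091
finger_force: 58.5
```

{"fn": "play_rows", "kwargs": {"deltas": [[[0, 0, 0, 0, 0, 0, 1], [0, 0, 0, 0, 0, 0, 1], [0, 0, 0, 0, 0, 0, 1], [0, 0, 0, 0, 0, 0, 1], [0, 0, 0, 0, 0, 0, 1]]]}}

```text
time_s: 13.88
eef_pos: [0.5229, -0.0639, 0.1338]
orientation: [3.142, 0.0, 1.44]
wrist_force: [0.5, -0.7, -0.9]
width: 0.086
finger_force: 58.5
```

```bash
python3 - <<'E'
from see import *
report(.1)
for n in('top','scene'):
    im,d=load(n); S=stand(cloud(n,d).reshape(-1,3))
    for y0,y1 in((-.12,-.06),(-.03,.03),(.06,.09)):
        A=S[(S[:,1]>y0)&(S[:,1]<y1)&(abs(S[:,0]+.02)<.014)&(abs(S[:,2]-.15)<.014)]
        if len(A): print(n,(y0,y1),len(A),'miny',A[:,1].min().round(4),np.median(A,0).round(4))
E
```

```text
t 13.8833 tcp stand [[-0.02    0.1322  0.1338]] rpy [180.     0.    82.49] F [ 0.5 -0.7 -0.9] ff 58.5
top 2 tip y 0.0883 x at y=.1 0.0800 slope 506.69deg ztop at .1 0.0945 slope -272.52deg x@0 -0.8043 z@0 0.5701
  blocks [(115.0, -0.0361, -0.0003, 0.1665), (116.0, -0.0362, -0.0001, 0.1665)]
scene 40 tip y 0.0707 x at y=.1 -0.0206 slope 0.61deg ztop at .1 0.1549 slope 1.62deg x@0 -0.0217 z@0 0.1520
  blocks [(54.0, -0.0389, -0.0011, 0.1685), (28.0, -0.0387, -0.0018, 0.1675)]
top (-0.12, -0.06) 26 miny -0.0749 [-0.0197 -0.0676  0.1518]
top (-0.03, 0.03) 104 miny -0.0288 [-2.010e-02 -1.000e-04  1.531e-01]
top (0.06, 0.09) 5 miny 0.06 [-0.0202  0.0605  0.1505]
scene (-0.12, -0.06) 20 miny -0.0749 [-0.0216 -0.0676  0.1542]
scene (-0.03, 0.03) 88 miny -0.0299 [-0.0205  0.0005  0.1541]
scene (0.06, 0.09) 42 miny 0.0604 [-0.0205  0.0746  0.1546]
```

The tip stands about 19 mm past the second boss. The rod is centred, and the wrist force is just the rod's weight plus noise. Handing in.

```bash
python3 -c "
from plant import robot
print(robot.job_done())"
```

```text
the job is handed in; nothing more can be done
None
```

I handed the job in with the red-capped rod through both boss heads, about 19 mm of bare end showing, still gripped and steady with no side load seen at the wrist; the other two rods were left in the rack, and the judge returned no verdict.

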